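# Refit the cover of a sloping bench tester

### The arm

A 6-joint arm with a two-finger parallel gripper is mounted at the origin on the work surface. World frame = base frame: x ahead of the robot, y to its left, z up, the work surface at z = 0. Lengths are in mm, angles in degrees, forces in N, time in s.
With the tool pointing down it reaches from about 350 to 850 mm from the base axis. Payload 8.1 kg.
Tool frame: the origin (TCP) lies midway between the tips of the shut fingers; the grasp point (between the pads) lies 19 mm behind it; z points along the fingers, y is the line along which they close (so a half turn about z gives the same grasp; the last joint's range is limited). The gripper opens to 85 mm and grips with 20 to 120 N. Pads are 22 mm wide; open, the fingers measure 114 mm over their backs; the gripper's body (76 mm by 85 mm) begins 54 mm behind the grasp point. The pads swing forward as they close: fully open they stand 13 mm farther back than shut.
Start: joints at [-4.893, 7.471, 85.268, -0, 87.261, -4.893], TCP at [600.004, 0.022, 231.292] pointing down, gripper open.
Joint ranges: [-169.43, 169.43], [-51.17, 129.36], [1.28, 143.12], [-76.62, 256.62], [0, 156.53], [-152.29, 152.29]. Speed limits (degrees/s): [136.94, 136.94, 159.86, 180, 180, 180].

### API

Orientations are given as [roll, pitch, yaw] about the fixed x, y, z axes, in that order (R = Rz(yaw) Ry(pitch) Rx(roll)).
In Python, from bench import sensors, optics, r gives the robot as it stands.
- The arm moves only by the tool apply_moves, never from a script. Its argument "targets" is a list of rows, each a list of 7 numbers: the shift along the tool's x, y, z in mm, then the turn, a rotation vector about the tool's x, y, z in rad, then the closure, from 0 (fully open) to 1 (shut). In form: [[x, y, z, wx, wy, wz, claw], ...]. A call has 1 to 20 rows; each row shifts and turns the commanded pose from where the row before left it, along the tool's axes as they then stand; what a row does not reach is not made up. A row lasts 1/8 s, in which the tool goes at most 62.5 mm and 10.7 degrees, less where a joint would pass 70% of its speed; a pose out of reach is approached as far as the arm can. A call is refused whole if a number of a shift passes 62.5 or a number of a turn 0.188, either way. A call with a gripper value outside its range is refused whole. The fingers move at their own pace and stop on an object; "force" is the grip in N (left out, the last holds). Time passes only in rows, so rows that do not move let the fingers close. It gives the time, the measured TCP pose, the force, the opening and the grip force at its end, in the units of the state.
- sensors.sense(): the state, without advancing time (a new reading comes with each control period).
- optics.snapshot(name): name is "scene" or "side" or "wrist"; returns the picture (400x640x3 uint8, red, green, blue); there is no depth.
- optics.get_calibration(name): a dict with "camera_matrix" (3x3 intrinsics, pixels), "pose" (4x4, takes a point from camera to world coordinates). Camera axes: x right, y down, z forward; pixel columns grow to the right and rows downward; lengths in mm; the calibration is good to about 2 mm. The wrist camera is an equidistant fisheye: a pixel r from the principal point sees the ray r / f radians off the axis. A picture is of the moment at which its call begins: read the wrist's pose just before it. get_calibration takes no time and is no camera call; for the wrist camera it gives the pose at the moment of the call.
- r.hand_in(): hands the job in; it is judged then, once.
The state is a dict: "time": time; "joint_pos": joint angles; "qd": joint speeds; "joint_efforts": joint torques, N m; "tool_pos": TCP position; "tcp_rot": TCP orientation; "ft_force": force on the tool from outside, world axes, zero at the start; "wrist_torque": the same for the moment, N m; "finger_gap": finger opening in mm; "grip_force": force on a finger pad.
Only numpy, scipy, OpenCV 4.12 (cv2) and the standard library are available. Lean on these libraries where they do the work, as an engineer would, in place of code of your own. Each camera call takes 0.05 s, during which the arm holds its last target. There are 200 camera calls.

### The job

Shut off the bench tester and close it up: first turn the dial on its sloping front fully anticlockwise to its end stop. Then take the plain rectangular cover plate from among the things on the dark mat, lay it in the open bay on the slope between the corner stops, and press it down until it sits flat and fully home on the rim. Leave the dial off and the other things where they are.

Things in the scene. Friction and masses are not known exactly. Their poses are not given: they have to be found in the camera images.
- tester: fixed white desk console, 260 mm wide (y), about 185 mm deep (x), 123 mm high at the back; its front panel slopes at 35 degrees, rising from 28 mm high at the front edge (its -x side) to 123 mm. Origin: underside, 85 mm behind the front edge, mid-width; z up. The bay is on the +y half of the panel, the dial on the -y half
- bay: open bay on the slope: grey rim 100 x 56 mm, 8 mm above the panel; an L-shaped stop at each corner rises 8 mm above the rim, leaving the cover 2.5 mm play on every side and reaching 12 mm along the long sides (their middles are free for fingers). Origin: centre of the rim's top (the seat); x = long way, up the slope; y across; z = panel's normal outwards, 35 degrees from vertical
- clips (a point): centre of the tops, as they start, of four brass clip pins inside the bay's rim, 4 mm above the seat along the bay's z; the pins stand at bay x = +-36 mm, y = +-17 mm. A cover laid in the bay rests on them. Pressed with about 3 N each, they sink level with the rim and stay down
- cover: loose plain grey rectangular cover plate 100 x 56 x 8 mm, 70 g, lying flat on the dark mat. Origin: centre of its underside; x along its 100 mm length, y along its 56 mm width, z = thickness. Either way round fits. When home its underside lies on the rim and its top is level with the tops of the corner stops
- dial (a joint): angle of the tester's black dial, rad: 0 = off, the anticlockwise end stop; grows clockwise (seen looking at the panel) up to 2.1
- dial_grip (a point): point on the dial's axis at the height to grip, 37 mm above the panel. The dial is a bar 42 mm long, 14 mm wide, its top 7 mm above this point, on a disc 44 mm across whose top is 23 mm below this point. x = along the bar (up the slope when off), y = across the bar, z = dial axis, normal to the panel
- jar: bystander: small round white jar with black lid, 34 mm across, 42 mm high, standing close beside one long side of the cover; origin at the centre of its underside
- phone: bystander: black phone 138 x 67 x 9 mm lying flat, origin at the centre of its underside, x along its length
- bracket: bystander: square grey plate 60 x 60 x 6 mm with two holes, lying flat, origin at the centre of its underside
- driver: bystander: screwdriver 140 mm long, 26 mm thick, lying along its x, yellow handle to -x; origin mid-length at its underside
- flask: bystander: upright white bottle 54 mm across, 140 mm high, standing between the tester and the mat; origin at the centre of its underside
- tape: bystander: roll of tape, ring 68 mm across, 20 mm high, lying flat in front of the tester; origin at the centre of its underside
- dish: bystander: small steel bowl 64 mm across, 22 mm high, in front of the tester; origin at the centre of its underside
Not all that is in view belongs to the job. Leave any brown or purple look-alike of the cover alone.

How it is judged:
By the outcome, as a careful person would: the job done as asked, in the order asked, and still so for the second after the job is handed in, with the robot touching nothing.
It also fails if it takes over 59 s, if anything falls off the work surface, if the arm or the gripper's body presses on something with over 40 N, if the wrist force passes 120 N, or if a joint passes its speed limit or range.

## Working session

There is one attempt and no reset: what is moved stays moved. The work goes in short steps, Python scripts to look and compute and a tool call to move; the robot and the scene stay as the last step left them, time stands still between calls to the robot, and variables do not carry over. Pictures are saved under pics/ and viewed, at most 10 in all, crops included, and the job is handed in when it is done.

Besides the shell and the picture viewer there is one more tool, called after ">>>" as name([rows], argument=value, ...), one row to a line, values as JSON. apply_moves: Moves the arm, as the interface text tells. Its arguments: {"type":"object","properties":{"targets":{"type":"array"},"force":{"type":"number"}},"required":["targets"]}

```bash
ls; mkdir -p pics
python3 - <<'E'
from bench import sensors, optics, r
import cv2,numpy as np
for n in ("scene","side","wrist"):
    im=optics.snapshot(n); cv2.imwrite(f"pics/{n}0.png",im[:,:,::-1])
    c=optics.get_calibration(n); print(n,np.round(c["camera_matrix"],1).tolist(),np.round(c["pose"],3).tolist())
print(sensors.sense())
E
```

```text
pics
scene [[367.7, 0.0, 317.3], [0.0, 367.7, 196.1], [0.0, 0.0, 1.0]] [[-0.71, 0.582, -0.397, 855.439], [0.705, 0.574, -0.418, 373.686], [-0.016, -0.576, -0.817, 829.923], [0.0, 0.0, 0.0, 1.0]]
side [[443.6, 0.0, 312.5], [0.0, 443.6, 194.3], [0.0, 0.0, 1.0]] [[0.788, -0.395, 0.472, -19.166], [-0.615, -0.502, 0.608, -624.321], [-0.003, -0.769, -0.639, 762.132], [0.0, 0.0, 0.0, 1.0]]
wrist [[309.7, 0.0, 320.3], [0.0, 309.7, 204.4], [0.0, 0.0, 1.0]] [[1.0, -0.0, -0.002, 599.758], [-0.001, -0.962, -0.273, 69.512], [-0.002, 0.273, -0.962, 372.758], [0.0, 0.0, 0.0, 1.0]]
{'time': 0.15, 'joint_pos': array([-4.89520566e+00,  7.50903120e+00,  8.53134535e+01, -3.23111061e-03,
        8.72614984e+01, -4.89396570e+00]), 'qd': array([-0.09460285, -0.13112914, -0.19610169, -0.00890678,  0.02074045,
        0.00953698]), 'joint_efforts': array([ 1.01583330e-03, -5.70061326e+01, -5.01160097e+01, -1.39109225e-04,
        9.69119486e-03, -7.10949371e-05]), 'tool_pos': array([5.99583844e+02, 1.48865709e-02, 2.30459447e+02]), 'tcp_rot': array([-1.79916048e+02, -3.94933881e-03,  8.99989139e+01]), 'ft_force': array([-0.19061402, -0.0279716 , -0.31656372]), 'wrist_torque': array([-0.03180822,  0.07259778,  0.02665972]), 'grip_force': 0.0, 'finger_gap': 85.62253767169446}
```

View pics/scene0.png

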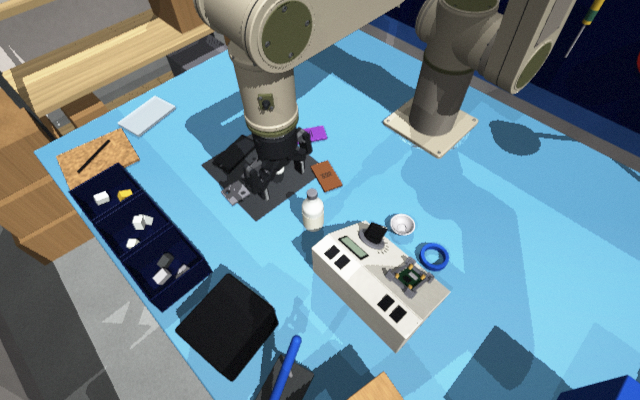

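View pics/side0.png

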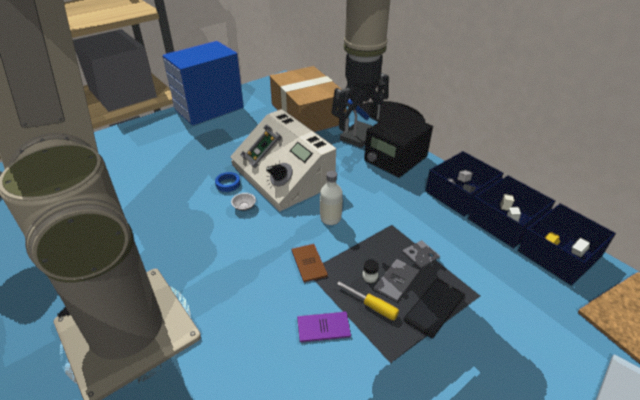

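View pics/wrist0.png

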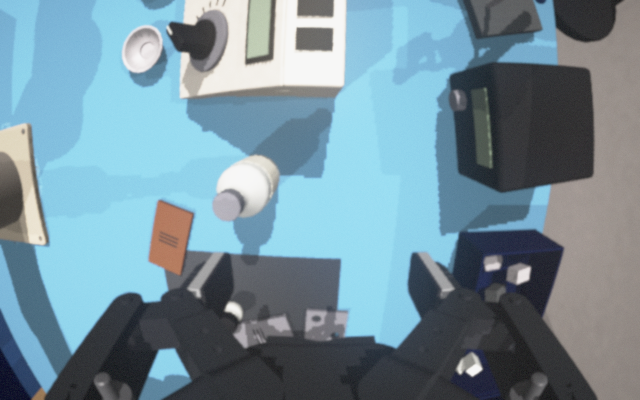

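```bash
cat > h.py <<'E'
from bench import sensors, optics, r
import cv2, numpy as np, json, os
from scipy.spatial.transform import Rotation as Rn
from scipy.optimize import least_squares
def shot(name, tag):
    "save picture + calibration"
    c=optics.get_calibration(name); im=optics.snapshot(name)[:,:,::-1]
    cv2.imwrite(f"pics/{tag}.png",im)
    json.dump(dict(n=name,K=np.array(c["camera_matrix"]).tolist(),P=np.array(c["pose"]).tolist()),open(f"pics/{tag}.json","w"))
def cal(tag):
    d=json.load(open(f"pics/{tag}.json")); return d["n"],np.array(d["K"]),np.array(d["P"])
def ray(tag,uv):
    n,K,P=cal(tag); x=(uv[0]-K[0,2])/K[0,0]; y=(uv[1]-K[1,2])/K[1,1]
    if n=="wrist":
        t=np.hypot(x,y); s=np.sin(t)/max(t,1e-9); d=np.array([x*s,y*s,np.cos(t)])
    else: d=np.array([x,y,1.]); d/=np.linalg.norm(d)
    return P[:3,3],P[:3,:3]@d
def proj(tag,X):
    n,K,P=cal(tag); p=(np.atleast_2d(X)-P[:3,3])@P[:3,:3]
    if n=="wrist":
        q=np.hypot(p[:,0],p[:,1]); t=np.arctan2(q,p[:,2]); k=np.where(q>1e-9,t/np.maximum(q,1e-9),0)
        x,y=p[:,0]*k,p[:,1]*k
    else: x,y=p[:,0]/p[:,2],p[:,1]/p[:,2]
    return np.c_[x*K[0,0]+K[0,2],y*K[1,1]+K[1,2]]
def tri(obs):
    "obs: [(tag,uv),...] -> point, rms miss of rays"
    A=np.zeros((3,3)); b=np.zeros(3); L=[]
    for t,uv in obs:
        o,d=ray(t,uv); M=np.eye(3)-np.outer(d,d); A+=M; b+=M@o; L.append((M,o))
    X=np.linalg.solve(A,b); return X, np.sqrt(np.mean([np.sum((M@(X-o))**2) for M,o in L]))
def onz(tag,uv,z):
    o,d=ray(tag,uv); return o+d*(z-o[2])/d[2]
E
python3 - <<'E'
from h import *
shot("scene","s1");shot("side","d1")
np.set_printoptions(precision=1,suppress=True)
print("dial",tri([("s1",(375,232)),("d1",(275,172))]))
print("flask cap",tri([("s1",(312,194)),("d1",(331,178))]))
print("jar",onz("d1",(371,266),42)); print("bracket",onz("d1",(420,252),6));print("cover?",onz("d1",(395,280),8));print("driver",onz("d1",(368,300),13))
for p in [(225,215),(265,220),(330,178)]: print("mat s",p,onz("s1",p,0))
for p in [(393,226),(480,295),(393,360),(318,283)]: print("mat d",p,onz("d1",p,0))
E
```

```text
dial (array([467.2, 158.2,  76.5]), np.float64(0.5686952088179379))
flask cap (array([520. ,   0.8, 127.2]), np.float64(1.152420181619185))
jar [ 463.7 -204.2   42. ]
bracket [ 606.  -222.3    6. ]
cover? [ 499.7 -245.1    8. ]
driver [ 414.7 -249.9   13. ]
mat s (225, 215) [ 669.9 -182.3    0. ]
mat s (265, 220) [604.6 -93.9   0. ]
mat s (330, 178) [382.9 -69.3  -0. ]
mat d (393, 226) [ 624.8 -119.2    0. ]
mat d (480, 295) [ 616.8 -379.8    0. ]
mat d (393, 360) [ 365.1 -370.6    0. ]
mat d (318, 283) [ 368.  -143.8    0. ]
```

>>> apply_moves([
  [40, -20, -10, 0, 0, 0, 0],
  [40, -20, -10, 0, 0, 0, 0],
  [40, -20, 0, 0, 0, 0, 0],
  [40, -20, 0, 0, 0, 0, 0],
  [0, 0, 0, 0, 0, 0, 0],
  [0, 0, 0, 0, 0, 0, 0],
])

```text
time: 1.0
tool_pos: [520.1, 159.9, 251.3]
tcp_rot: [180.0, 0.0, 90.0]
ft_force: [0.2, -1.1, -0.1]
finger_gap: 85.6
grip_force: 0.0
```

```bash
python3 -c "
from h import *
shot('wrist','w1')"
```

>>> apply_moves([
  [40, -20, 0, 0, 0, 0, 0],
  [40, -20, 0, 0, 0, 0, 0],
  [20, -10, 0, 0, 0, 0, 0],
  [0, 0, 0, 0, 0, 0, 0],
  [0, 0, 0, 0, 0, 0, 0],
])

```text
time: 1.68
tool_pos: [470.7, 258.9, 251.2]
tcp_rot: [180.0, 0.0, 89.9]
ft_force: [0.4, 0.4, -0.4]
finger_gap: 85.6
grip_force: 0.0
```

```bash
python3 -c "
from h import *
shot('wrist','w2')
a=cv2.imread('pics/w1.png');b=cv2.imread('pics/w2.png')
print(sensors.sense()['tool_pos'])
cv2.imwrite('pics/ww.png',cv2.resize(np.vstack([a[:300],b[:300]]),None,fx=1,fy=1))"
```

```text
[470.7396351  258.82243452 251.15737183]
```

View pics/ww.png

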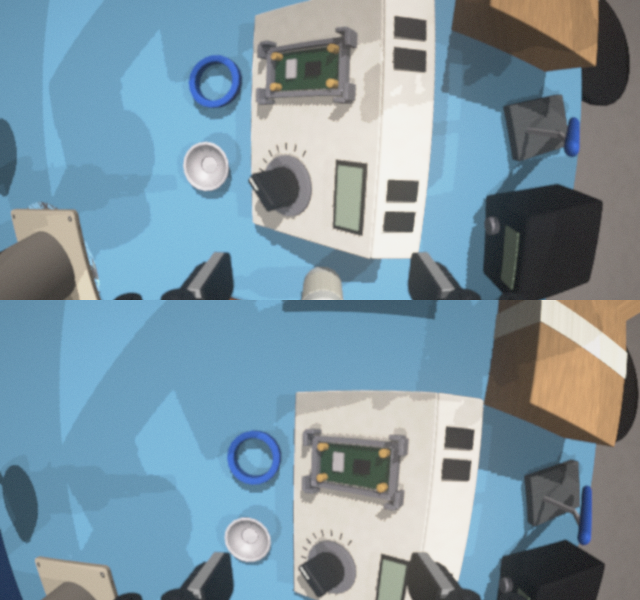

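```bash
python3 -c "
from h import *
a=cv2.imread('pics/w1.png')[10:220,240:370];b=cv2.imread('pics/w2.png')[95:305,290:420]
im=np.hstack([cv2.resize(x,None,fx=2.8,fy=2.8,interpolation=cv2.INTER_CUBIC) for x in (a,b)])
cv2.imwrite('pics/wc.png',im)"
```

```text
(no output)
```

View pics/wc.png

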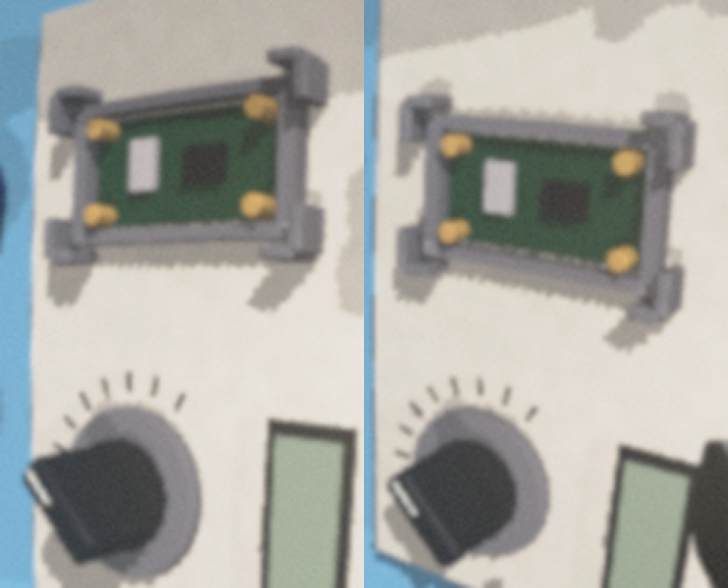

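```bash
cat > bay.py <<'E'
from h import *
s,c=np.sin(np.radians(35)),np.cos(np.radians(35))
Rb=lambda yaw: Rn.from_euler('z',yaw).as_matrix()@np.array([[c,0,-s],[0,1,0],[s,0,c]])
PINS=np.array([[-36,17,4],[36,17,4],[-36,-17,4],[36,-17,4.]])
def fitbay(obs):
    "obs {tag:4x2 pin pixels} -> x,y,z of bay origin, yaw"
    f=lambda p: np.concatenate([(proj(t,p[:3]+PINS@Rb(p[3]).T)-uv).ravel() for t,uv in obs.items()])
    q=least_squares(f,[480,290,80,0.]); return q.x,q.fun.reshape(-1,4,2)
E
python3 - <<'E'
from bay import *
np.set_printoptions(precision=2,suppress=True)
L=np.array([[95,127],[256,105],[95,214],[254,205]])/2.8+[240,10]
R=np.array([[88,144],[262,161],[85,231],[253,259]])/2.8+[290,95]
x,f=fitbay({'w1':L,'w2':R}); print(x,f)
for i in range(4): print(tri([('w1',L[i]),('w2',R[i])]))
pc=lambda t,u:(np.array(u)/2.8+([240,10] if t=='w1' else [290,95]))
# dial: bar mark, bar ends, disc centre
mk=tri([('w1',pc('w1',(38,487))),('w2',pc('w2',(404-364,497)))]); print('mark',mk)
e=tri([('w1',pc('w1',(75,562))),('w2',pc('w2',(440-364,566)))]); print('end',e)
e2=tri([('w1',pc('w1',(25,478))),('w2',pc('w2',(389-364,483)))]); print('end2',e2)
M=Rb(x[3])
for p in (mk[0],e[0],e2[0]): print('in bay frame',(p-x[:3])@M)
E
```

```text
[502.62 280.97  79.86  -0.03] [[[ 0.53  0.3 ]
  [ 0.22  0.15]
  [-0.47  0.05]
  [-0.15 -0.38]]

 [[-0.32 -0.16]
  [-0.26  0.17]
  [-0.15 -0.07]
  [ 0.57 -0.  ]]]
(array([471.44, 298.86,  65.13]), np.float64(0.28463525085020974))
(array([530.28, 297.27, 104.26]), np.float64(0.2085059612905536))
(array([470.66, 264.91,  62.33]), np.float64(0.17999480658694175))
(array([529.27, 262.88, 102.14]), np.float64(0.23574612399699804))
mark (array([452.67, 165.47,  92.81]), np.float64(0.05963324731486697))
end (array([466.91, 140.7 , 104.28]), np.float64(0.16069464106418865))
end2 (array([446.17, 167.25,  84.52]), np.float64(0.2201800236059157))
in bay frame [ -30.62 -116.95   37.25]
in bay frame [ -11.76 -141.28   38.05]
in bay frame [ -40.74 -115.38   34.22]
```

```bash
cat >> bay.py <<'E'
np.set_printoptions(precision=3,suppress=True)
def plan(p,R):
    "shift in present tool axes, then turn (rotvec, tool axes); also shift in target axes"
    st=sensors.sense(); R0=Rn.from_euler('xyz',st['tcp_rot'],degrees=True).as_matrix()
    d=p-st['tool_pos']
    print('shift(now axes)',R0.T@d,' turn',Rn.from_matrix(R0.T@R).as_rotvec(),' shift(target axes)',R.T@d)
def toolR(Rbay,a):
    "tool z = -n, tool y at angle a (rad, ccw seen from outside) from bay x"
    u,v,n=Rbay.T; y=np.cos(a)*u+np.sin(a)*v; z=-n; return np.c_[np.cross(y,z),y,z]
E
python3 - <<'E'
from bay import *
M=Rb(-.03); o=np.array([502.6,281,79.9])
plan(o+M@[-21,-123,29+60],toolR(M,0))
E
```

```text
shift(now axes) [-98.732 -39.894 110.443]  turn [-0.611 -0.008  0.028]  shift(target axes) [-99.877 -93.687  69.17 ]
```

>>> apply_moves([
  [-33, -13, 37, 0, 0, 0, 0],
  [-33, -13, 37, 0, 0, 0, 0],
  [-33, -14, 36, 0, 0, 0, 0],
  [0, 0, 0, -0.153, 0, 0.007, 0],
  [0, 0, 0, -0.153, 0, 0.007, 0],
  [0, 0, 0, -0.153, 0, 0.007, 0],
  [0, 0, 0, -0.152, 0, 0.007, 0],
  [0, 0, 0, 0, 0, 0, 0],
  [0, 0, 0, 0, 0, 0, 0],
])

```text
time: 2.85
tool_pos: [433.0, 163.0, 141.8]
tcp_rot: [145.5, -0.2, 88.4]
ft_force: [-2.2, -0.5, -2.7]
finger_gap: 85.6
grip_force: 0.0
```

```bash
python3 -c "
from h import *
shot('wrist','w3')
a=cv2.imread('pics/w3.png')
cv2.imwrite('pics/w3c.png',cv2.resize(a[:,140:500],None,fx=1.5,fy=1.5,interpolation=cv2.INTER_CUBIC))"
```

```text
(no output)
```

View pics/w3c.png

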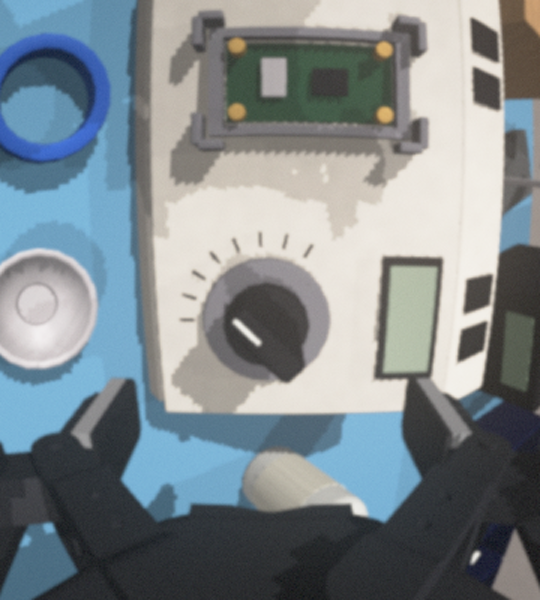

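Run:
```python
from bay import *
L=np.array([[95,127],[256,105],[95,214],[254,205]])/2.8+[240,10]
R=np.array([[88,144],[262,161],[85,231],[253,259]])/2.8+[290,95]
W=np.array([[236,45],[384,48],[236,112],[385,115]])/1.5+[140,0]
x,f=fitbay({'w1':L,'w2':R,'w3':W}); print(x);print(f.std(axis=(1,2)),f[2])
print(fitbay({'w2':R,'w3':W})[0],fitbay({'w1':L,'w3':W})[0])
M=Rb(x[3]);o=x[:3]
def pl(px,z):
    a,d=ray('w3',np.array(px)/1.5+[140,0]); a=M.T@(a-o); d=M.T@d; return a+d*(z-a[2])/d[2]
print('disc',pl((266,319),6),'disc L/R/T',pl((203,319),6),pl((330,319),6),pl((266,257),6))
for q in [(235,320),(260,345),(278,384),(303,362)]: print('bar',q,pl(q,36))
for q in [(188,320),(308,250)]: print('tick',pl(q,-8))
```

```text
[502.56  280.904  80.296  -0.028]
[0.319 0.302 0.408] [[ 0.353  0.171]
 [-0.306  0.575]
 [ 0.337 -0.462]
 [-0.263 -0.601]]
[502.511 280.895  80.349  -0.028] [502.478 280.833  80.451  -0.027]
disc [ -22.284 -120.438    6.   ] disc L/R/T [ -54.503 -120.465    6.   ] [  10.279 -120.494    6.   ] [-22.099 -88.666   6.   ]
bar (235, 320) [ -35.341 -111.62    36.   ]
bar (260, 345) [ -24.436 -123.337   36.   ]
bar (278, 384) [ -16.343 -142.608   36.   ]
bar (303, 362) [  -5.027 -131.608   36.   ]
tick [ -65.143 -125.389   -8.   ]
tick [ -0.529 -87.308  -8.   ]
```

Run:
```python
from bay import *
o=np.array([502.55,280.9,80.3]);M=Rb(-.028)
def pl(px,z):
    a,d=ray('w3',np.array(px)/1.5+[140,0]); a=M.T@(a-o); d=M.T@d; return a+d*(z-a[2])/d[2]
print(pl((266,324),6),pl((266,319),-8))
plan(o+M@[-23.8,-122.3,11],toolR(M,np.radians(44.5)))
```

```text
[ -22.335 -123.093    6.   ] [ -22.604 -124.766   -8.   ]
shift(now axes) [-2.484 -3.838 77.027]  turn [-0.008 -0.006 -0.78 ]  shift(target axes) [ 1.573 -4.849 76.994]
```

>>> apply_moves([
  [0, 0, 0, -0.008, -0.006, -0.156, 0],
  [0, 0, 0, 0, 0, -0.156, 0],
  [0, 0, 0, 0, 0, -0.156, 0],
  [0, 0, 0, 0, 0, -0.156, 0],
  [0, 0, 0, 0, 0, -0.156, 0],
  [1, -4, 20, 0, 0, 0, 0.3],
  [0, 0, 25, 0, 0, 0, 0.3],
  [0, 0, 18, 0, 0, 0, 0.3],
  [0, 0, 13, 0, 0, 0, 0.3],
  [0, 0, 0, 0, 0, 0, 0.3],
  [0, 0, 0, 0, 0, 0, 0.3],
], force=30)

```text
time: 4.28
tool_pos: [475.7, 161.0, 78.9]
tcp_rot: [153.6, 23.8, 127.2]
ft_force: [-0.0, -0.6, 0.3]
finger_gap: 59.7
grip_force: 0.0
```

Run:
```python
from bay import *
o=np.array([502.55,280.9,80.3]);M=Rb(-.028)
plan(o+M@[-23.5,-122.6,11],toolR(M,np.radians(44.5)))
```

```text
shift(now axes) [ 1.004 -3.884  1.316]  turn [-0.003  0.002 -0.   ]  shift(target axes) [ 1.003 -3.888  1.306]
```

>>> apply_moves([
  [1, -3.5, 1, 0, 0, 0, 0.3],
  [0, 0, 0, 0, 0, 0, 0.3],
  [0, 0, 0, 0, 0, 0, 0.7],
  [0, 0, 0, 0, 0, 0, 1],
  [0, 0, 0, 0, 0, 0, 1],
  [0, 0, 0, 0, 0, 0, 1],
  [0, 0, 0, 0, 0, 0, 1],
], force=30)

```text
time: 5.15
tool_pos: [473.1, 158.9, 76.4]
tcp_rot: [153.7, 23.9, 127.2]
ft_force: [-14.3, -7.7, 10.2]
finger_gap: 13.3
grip_force: 33.2
```

Run:
```python
from bay import *
o=np.array([502.55,280.9,80.3]);M=Rb(-.028)
plan(o+M@[-23.5,-122.6,11],toolR(M,np.radians(44.5)))
s=sensors.sense();print(s['ft_force'],s['wrist_torque'],s['finger_gap'])
```

```text
shift(now axes) [0.071 0.13  0.669]  turn [-0.004  0.003  0.   ]  shift(target axes) [0.069 0.127 0.669]
[-14.253  -7.731  10.2  ] [-1.059  1.299 -0.823] 13.342083036018062
```

>>> apply_moves([
  [0, -0.7, 0, 0, 0, 0, 1],
  [0, 0, 0, 0, 0, -0.12, 1],
  [0, 0, 0, 0, 0, -0.12, 1],
  [0, 0, 0, 0, 0, -0.12, 1],
  [0, 0, 0, 0, 0, -0.12, 1],
  [0, 0, 0, 0, 0, -0.12, 1],
  [0, 0, 0, 0, 0, -0.12, 1],
  [0, 0, 0, 0, 0, 0, 1],
])

```text
time: 6.15
tool_pos: [472.6, 157.7, 76.0]
tcp_rot: [177.5, 34.8, 173.4]
ft_force: [-16.8, -12.3, 13.3]
finger_gap: 13.3
grip_force: 33.8
```

```bash
cat > st.py <<'E'
from bay import *
o=np.array([502.55,280.9,80.3]);M=Rb(-.028)
plan(o+M@[-23.5,-122.6,11],toolR(M,np.radians(90)))
s=sensors.sense();R0=Rn.from_euler('xyz',s['tcp_rot'],degrees=True).as_matrix()
print('tool-axes F,T',R0.T@s['ft_force'],R0.T@s['wrist_torque'],s['finger_gap'],s['joint_pos'],s['time'])
E
python3 st.py
```

```text
shift(now axes) [-0.576  1.402  0.628]  turn [-0.007 -0.002 -0.072]  shift(target axes) [-0.674  1.353  0.638]
tool-axes F,T [  4.96  -13.247 -20.236] [ 2.265  1.228 -0.033] 13.32403335873424 [ 22.703 -29.694 141.595 -23.052  38.075 -47.011] 6.15
```

>>> apply_moves([
  [0, 0, -1, 0, 0, -0.05, 1],
  [0, 0, 0, 0, 0, -0.05, 1],
  [0, 0, 0, 0, 0, 0, 1],
])

```text
time: 6.52
tool_pos: [472.3, 157.6, 76.2]
tcp_rot: [-178.6, 34.9, -179.8]
ft_force: [8.0, -11.1, -8.8]
finger_gap: 13.3
grip_force: 38.9
```

```bash
python3 st.py
```

```text
shift(now axes) [-0.822  1.466  0.93 ]  turn [-0.006 -0.001  0.026]  shift(target axes) [-0.783  1.481  0.94 ]
tool-axes F,T [ -1.498 -10.823  12.053] [1.624 0.007 0.842] 13.279897193628056 [ 22.677 -29.846 141.683 -22.99   38.08  -52.683] 6.525
```

>>> apply_moves([
  [0, 0, 0, 0, 0, -0.05, 1],
  [0, 0, 0, 0, 0, 0, 1],
])

```text
time: 6.78
tool_pos: [472.2, 157.7, 76.1]
tcp_rot: [-176.7, 34.8, -176.4]
ft_force: [3.9, -11.4, -5.1]
finger_gap: 13.5
grip_force: 65.4
```

```bash
python3 st.py
```

```text
shift(now axes) [-1.059  1.372  1.016]  turn [-0.006 -0.002  0.074]  shift(target axes) [-0.952  1.441  1.026]
tool-axes F,T [  0.307 -11.233   6.664] [1.749 0.462 1.513] 13.504304492915491 [ 22.68  -29.859 141.679 -22.944  38.122 -55.505] 6.775
```

>>> apply_moves([
  [0, 0, 0, 0, 0, 0.05, 1],
  [0, 0, 0, 0, 0, 0, 0.3],
  [0, 0, 0, 0, 0, 0, 0.3],
  [0, 0, 0, 0, 0, 0, 0.3],
  [0, 0, -20, 0, 0, 0, 0.3],
  [0, 0, -30, 0, 0, 0, 0.3],
  [0, 0, -40, 0, 0, 0, 0],
  [0, 0, -20, 0, 0, 0.15, 0],
  [0, 0, 0, 0, 0, 0.15, 0],
  [0, 0, 0, 0, 0, 0.18, 0],
  [0, 0, 0, 0, 0, 0.18, 0],
  [0, 0, 0, 0, 0, 0.18, 0],
  [0, 0, 0, 0, 0, 0.18, 0],
  [0, 0, 0, 0, 0, 0.18, 0],
  [0, 0, 0, 0, 0, 0.18, 0],
  [0, 0, 0, 0, 0, 0.18, 0],
  [0, 0, 0, 0, 0, 0, 0],
])

```text
time: 8.9
tool_pos: [414.3, 165.1, 170.5]
tcp_rot: [145.1, 1.5, 90.0]
ft_force: [-0.3, -0.1, -0.6]
finger_gap: 85.3
grip_force: 0.0
```

```bash
python3 -c "
from h import *
shot('wrist','w4'); shot('side','d4')
a=cv2.imread('pics/w4.png')[:300,140:500]
b=cv2.imread('pics/d4.png')[210:350,310:490]
cv2.imwrite('pics/c4.png',np.vstack([cv2.resize(a,(384,320)),cv2.resize(b,(384,280),interpolation=cv2.INTER_CUBIC)]))
print(sensors.sense()['joint_pos'])"
```

```text
[ 28.99788388 -51.13716093 143.06177592 -20.18118782  58.85086911
  34.31977364]
```

View pics/c4.png

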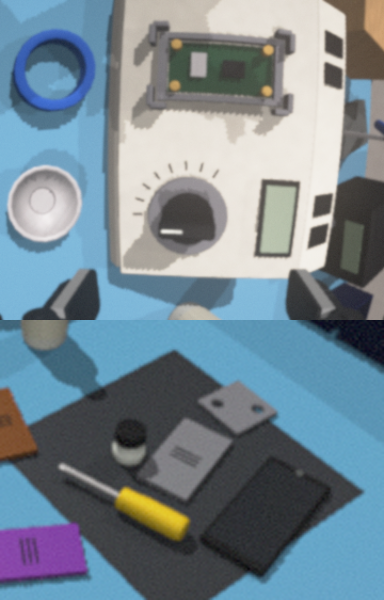

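>>> apply_moves([
  [0, 45, 0, 0, 0, 0, 0],
  [0, 50, 0, 0, 0, 0, 0],
  [-30, 0, 0, 0.152, 0, 0, 0],
  [-30, 0, 0, 0.152, 0, 0, 0],
  [-30, 0, 0, 0.152, 0, 0, 0],
  [-30, 0, 0, 0.152, 0, 0, 0],
  [-50, 0, -10, 0, 0, 0, 0],
  [-50, 0, -10, 0, 0, 0, 0],
  [-50, 0, 0, 0, 0, 0, 0],
  [-50, 0, 0, 0, 0, 0, 0],
  [-50, 0, 0, 0, 0, 0, 0],
  [-50, 0, 0, 0, 0, 0, 0],
  [-20, 0, 0, 0, 0, 0, 0],
  [0, 0, 0, 0, 0, 0, 0],
  [0, 0, 0, 0, 0, 0, 0],
])

```text
time: 10.88
tool_pos: [492.1, -272.0, 255.3]
tcp_rot: [180.0, 1.4, 90.1]
ft_force: [0.2, -0.3, -0.4]
finger_gap: 85.3
grip_force: 0.0
```

```bash
python3 -c "
from h import *
shot('wrist','w5')"
```

>>> apply_moves([
  [-40, -10, 0, 0, 0, 0, 0],
  [-40, -10, 0, 0, 0, 0, 0],
  [-20, 0, 0, 0, 0, 0, 0],
  [0, 0, 0, 0, 0, 0, 0],
  [0, 0, 0, 0, 0, 0, 0],
])

```text
time: 11.55
tool_pos: [472.4, -371.8, 257.9]
tcp_rot: [180.0, 1.4, 90.0]
ft_force: [-0.1, -0.1, -0.1]
finger_gap: 85.8
grip_force: 0.0
```

```bash
python3 -c "
from h import *
shot('wrist','w6')
a=cv2.imread('pics/w5.png')[:,120:520];b=cv2.imread('pics/w6.png')[:,120:520]
cv2.imwrite('pics/c6.png',np.hstack([a,b]))"
```

```text
(no output)
```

View pics/c6.png

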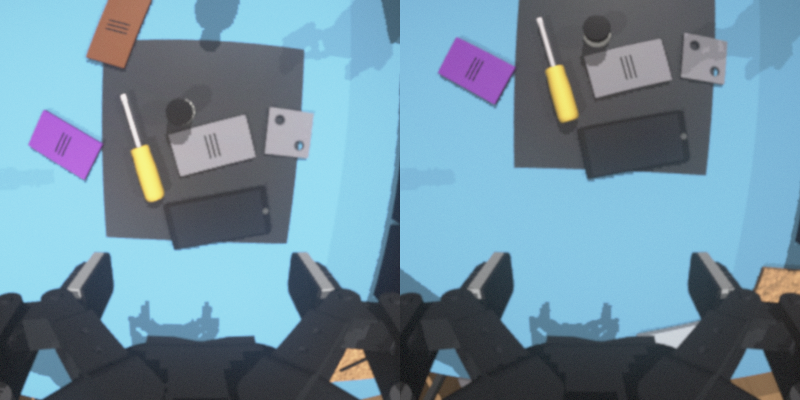

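Run:
```python
from bay import *
def seg(tag,seed,z):
    im=cv2.GaussianBlur(cv2.imread(f'pics/{tag}.png'),(3,3),0); hsv=cv2.cvtColor(im,cv2.COLOR_BGR2HSV)
    m=((hsv[...,1]<60)&(hsv[...,2]>105)).astype(np.uint8)
    n,l=cv2.connectedComponents(cv2.morphologyEx(m,cv2.MORPH_CLOSE,np.ones((5,5)))); k=l[seed[1],seed[0]]
    c=max(cv2.findContours((l==k).astype(np.uint8),0,cv2.CHAIN_APPROX_NONE)[0],key=len)[:,0]
    W=np.array([onz(tag,p,z)[:2] for p in c],np.float32)
    return c,W,cv2.minAreaRect(W),hsv[seed[1],seed[0]]
for tag,s in (('w5',(333,130)),('w6',(350,85))):
    for z in (0,8): 
        c,W,r_,h=seg(tag,s,z); print(tag,z,np.round(r_[0],1),np.round(r_[1],1),round(r_[2],2),len(c),h)
# height of the plate from its corners in two views
bx={t:cv2.boxPoints(cv2.minAreaRect(seg(t,s,8)[0].astype(np.float32))) for t,s in (('w5',(333,130)),('w6',(350,85)))}
srt=lambda b:b[np.argsort(np.arctan2(*(b-b.mean(0)).T))]
for a,b in zip(srt(bx['w5']),srt(bx['w6'])): print(a,b,tri([('w5',a),('w6',b)]))
print('jar lid', tri([('w5',(301,111)),('w6',(317,27))]))
```

```text
w5 0 [ 506.7 -241.8] [105.2  60.8] 14.91 236 [150  10 187]
w5 8 [ 506.4 -240.9] [103.1  59.6] 14.91 236 [150  10 187]
w6 0 [ 507.3 -239.9] [103.6  59. ] 14.92 231 [140   9 165]
w6 8 [ 506.6 -241.1] [101.5  57.8] 14.92 231 [140   9 165]
[286.623 131.889] [303.147  53.747] (array([ 450.276, -224.782,    6.502]), np.float64(0.6921945866943443))
[298.146 177.264] [313.465  98.056] (array([ 463.731, -282.217,   11.214]), np.float64(0.07188173282802814))
[377.415 157.133] [392.39   79.676] (array([ 563.796, -256.072,    7.352]), np.float64(0.9682660492605509))
[365.891 111.758] [382.072  35.367] (array([ 548.535, -198.888,   10.677]), np.float64(0.4955702601462842))
jar lid (array([ 469.144, -198.46 ,   38.398]), np.float64(0.7084163713244448))
```

```bash
cat > pk.py <<'E'
from bay import *
import sys
a=np.radians(14.92); e=np.array([np.cos(a),np.sin(a),0]); w=np.array([np.sin(a),-np.cos(a),0]); R=np.c_[e,w,[0,0,-1]]
z=float(sys.argv[1]); p=np.array([506.5,-241,0])+13*e+[0,0,z]; plan(p,R)
s=sensors.sense(); print(s['joint_pos'],s['tool_pos'],s['ft_force'],s['finger_gap'],s['time'])
E
python3 pk.py 60
```

```text
shift(now axes) [138.81   46.693 194.603]  turn [0.016 0.021 1.311]  shift(target axes) [  79.607 -117.523  197.914]
[-42.465   6.225  83.86   -1.016  88.956 -42.498] [ 472.397 -371.71   257.914] [-0.434  0.593  0.197] 85.29740888007937 11.6
```

>>> apply_moves([
  [45, 15, 40, 0.016, 0.021, 0.18, 0.1],
  [0, 0, 0, 0, 0, 0.18, 0.25],
  [0, 0, 0, 0, 0, 0.18, 0.25],
  [0, 0, 0, 0, 0, 0.18, 0.25],
  [0, 0, 0, 0, 0, 0.18, 0.25],
  [0, 0, 0, 0, 0, 0.18, 0.25],
  [0, 0, 0, 0, 0, 0.18, 0.25],
  [20, -35, 35, 0, 0, 0.05, 0.25],
  [20, -40, 40, 0, 0, 0, 0.25],
  [0, 0, 35, 0, 0, 0, 0.25],
  [0, 0, 0, 0, 0, 0, 0.25],
  [0, 0, 0, 0, 0, 0, 0.25],
], force=60)

```text
time: 13.1
tool_pos: [503.6, -246.5, 108.1]
tcp_rot: [180.0, 0.7, 14.9]
ft_force: [0.6, -0.2, 0.8]
finger_gap: 64.1
grip_force: 0.0
```

```bash
python3 pk.py 12
```

```text
shift(now axes) [18.414 -4.587 95.867]  turn [ 0.     0.013 -0.   ]  shift(target axes) [17.198 -4.544 96.095]
[-30.966   7.258  98.701  -0.558  74.531  44.279] [ 503.613 -246.472  108.095] [ 0.642 -0.216  0.791] 64.14595636070894 13.1
```

>>> apply_moves([
  [17, -4.5, 25, 0, 0.013, 0, 0.25],
  [0, 0, 35, 0, 0, 0, 0.25],
  [0, 0, 26, 0, 0, 0, 0.25],
  [0, 0, 10, 0, 0, 0, 0.25],
  [0, 0, 0, 0, 0, 0, 0.25],
  [0, 0, 0, 0, 0, 0, 0.25],
])

```text
time: 13.85
tool_pos: [519.0, -238.4, 12.2]
tcp_rot: [179.9, -0.1, 14.9]
ft_force: [0.6, 0.1, -0.5]
finger_gap: 63.8
grip_force: 0.0
```

```bash
python3 pk.py 0
```

```text
shift(now axes) [ 0.278 -0.759 12.174]  turn [ 0.001 -0.001 -0.001]  shift(target axes) [ 0.293 -0.744 12.174]
[-29.821  15.288 100.615   0.002  64.     45.308] [ 518.97  -238.448   12.174] [ 0.595  0.112 -0.49 ] 63.75265262320057 13.85
```

>>> apply_moves([
  [0, -0.7, 8, 0, 0, 0, 0.25],
  [0, 0, 4, 0, 0, 0, 0.25],
  [0, 0, 2, 0, 0, 0, 0.25],
  [0, 0, 0, 0, 0, 0, 0.25],
])

```text
time: 14.35
tool_pos: [517.2, -236.7, -4.2]
tcp_rot: [-179.9, 0.1, 14.9]
ft_force: [-0.1, 0.3, 0.8]
finger_gap: 64.0
grip_force: 0.0
```

>>> apply_moves([
  [1.5, 1, 1.5, 0, 0, 0, 0.25],
  [0, 0, 0, 0, 0, 0, 0.25],
])

```text
time: 14.6
tool_pos: [519.3, -237.5, -5.3]
tcp_rot: [-180.0, 0.0, 14.9]
ft_force: [0.1, -0.3, 0.0]
finger_gap: 64.5
grip_force: 0.0
```

```bash
python3 pk.py -6
```

```text
shift(now axes) [-0.295  0.067  0.686]  turn [-0.001  0.001 -0.001]  shift(target axes) [-0.295  0.066  0.686]
[-29.721  16.972 100.711   0.001  62.383  45.39 ] [ 519.33  -237.513   -5.314] [ 0.078 -0.304  0.024] 64.50144038556883 14.6
```

>>> apply_moves([
  [0, 0, -0.7, 0, 0, 0, 0.3],
  [0, 0, 0, 0, 0, 0, 0.4],
  [0, 0, 0, 0, 0, 0, 0.6],
  [0, 0, 0, 0, 0, 0, 0.6],
  [0, 0, 0, 0, 0, 0, 0.6],
], force=60)

```text
time: 15.22
tool_pos: [519.8, -237.8, -3.6]
tcp_rot: [180.0, -0.0, 14.9]
ft_force: [-1.7, 0.5, 6.6]
finger_gap: 54.0
grip_force: 67.0
```

```bash
python3 pk.py -6
```

```text
shift(now axes) [-0.706 -0.369  2.42 ]  turn [ 0.    -0.    -0.001]  shift(target axes) [-0.705 -0.369  2.42 ]
[-29.724  16.828 100.673   0.002  62.487  45.39 ] [ 519.838 -237.828   -3.58 ] [-1.65   0.54   6.617] 54.029911645766255 15.225
```

>>> apply_moves([
  [0, 0, -5, 0, 0, 0, 0.6],
  [0, 0, -20, 0, 0, 0, 0.6],
  [0, 0, -45, 0, 0, 0, 0.6],
  [0, 0, -50, 0, 0, 0, 0.6],
  [0, 0, -50, 0, 0, 0, 0.6],
  [0, 0, -40, 0, 0, 0, 0.6],
  [0, 0, -20, 0, 0, 0, 0.6],
  [0, 0, 0, 0, 0, 0, 0.6],
])

```text
time: 16.23
tool_pos: [520.1, -238.0, 227.2]
tcp_rot: [179.9, -0.1, 14.9]
ft_force: [-0.2, 0.1, -2.3]
finger_gap: 53.7
grip_force: 63.5
```

```bash
cat > bp.py <<'E'
from bay import *
import sys
o=np.array([502.55,280.9,80.3]);M=Rb(-.028); h=float(sys.argv[1]); dx,dy=(float(v) for v in sys.argv[2:4]) if len(sys.argv)>2 else (13.7,0)
plan(o+M@[dx,dy,-3.6+h],toolR(M,-np.pi/2))
s=sensors.sense(); R0=Rn.from_euler('xyz',s['tcp_rot'],degrees=True).as_matrix()
print('bay coords',M.T@(s['tool_pos']-o)); print('F tool',R0.T@s['ft_force'],'T',R0.T@s['wrist_torque'],s['joint_pos'],s['tool_pos'],s['finger_gap'],s['grip_force'],s['time'])
E
python3 bp.py 100
```

```text
shift(now axes) [  73.972 -518.575   59.46 ]  turn [-0.087  0.605  0.279]  shift(target axes) [ -96.836 -518.189    5.479]
bay coords [ 110.536 -518.189  101.879]
F tool [-0.218 -0.147  2.338] T [-0.027  0.032  0.033] [-29.722   3.155  90.284   0.001  86.454  45.39 ] [ 520.141 -237.985  227.155] 53.715588994164456 63.45651626586914 16.225
```

>>> apply_moves([
  [3, -25, 0, 0, 0, 0, 0.6],
  [7, -50, 0, 0, 0, 0, 0.6],
  [8, -50, 0, 0, 0, 0, 0.6],
  [7, -52, 0, 0, 0, 0, 0.6],
  [8, -55, 0, 0, 0, 0, 0.6],
  [8, -55, 0, 0, 0, 0, 0.6],
  [8, -55, 0, 0, 0, 0, 0.6],
  [7, -52, 0, 0, 0, 0, 0.6],
  [7, -50, 0, 0, 0, 0, 0.6],
  [7, -49, 0, 0, 0, 0, 0.6],
  [4, -25, 0, 0, 0, 0, 0.6],
  [0, 0, 0, 0, 0, 0, 0.6],
  [0, 0, 0, -0.022, 0.151, 0.07, 0.6],
  [0, 0, 0, -0.022, 0.151, 0.07, 0.6],
  [0, 0, 0, -0.022, 0.151, 0.07, 0.6],
  [0, 0, 0, -0.022, 0.151, 0.07, 0.6],
  [0, 0, 0, 0, 0, 0, 0.6],
  [0, 0, 0, 0, 0, 0, 0.6],
])

```text
time: 18.48
tool_pos: [457.7, 281.9, 225.7]
tcp_rot: [179.9, -34.6, -1.5]
ft_force: [0.6, -0.4, 0.0]
finger_gap: 54.2
grip_force: 63.5
```

```bash
python3 bp.py 40
```

```text
shift(now axes) [-32.233  -0.282 108.624]  turn [0.    0.006 0.001]  shift(target axes) [-32.927  -0.228 108.416]
bay coords [ 46.627  -0.228 144.816]
F tool [0.488 0.365 0.301] T [ 0.051 -0.312 -0.045] [ 41.253 -26.583 122.925 -26.61   59.676 141.48 ] [457.693 281.928 225.671] 54.16243765725965 63.50327253341675 18.475
```

>>> apply_moves([
  [-16, 0, 30, 0, 0.006, 0, 0.6],
  [-16, 0, 40, 0, 0, 0, 0.6],
  [-1, 0, 38, 0, 0, 0, 0.6],
  [0, 0, 0, 0, 0, 0, 0.6],
  [0, 0, 0, 0, 0, 0, 0.6],
])

```text
time: 19.1
tool_pos: [494.1, 280.9, 119.8]
tcp_rot: [-180.0, -35.1, -1.8]
ft_force: [0.2, -0.1, -0.7]
finger_gap: 54.1
grip_force: 64.0
```

```bash
python3 bp.py 20
python3 - <<'E'
from bay import *
shot('wrist','w7');shot('scene','s7');shot('side','d7')
a=cv2.imread('pics/s7.png')[220:320,340:480];b=cv2.imread('pics/d7.png')[90:190,210:350];c=cv2.imread('pics/w7.png')[100:400,120:520]
cv2.imwrite('pics/c7.png',np.vstack([cv2.resize(np.hstack([a,b]),(800,286),interpolation=cv2.INTER_CUBIC),cv2.copyMakeBorder(c,0,0,200,200,0)]))
E
```

```text
shift(now axes) [-2.095 -0.246 20.797]  turn [ 0.001 -0.002 -0.002]  shift(target axes) [-2.045 -0.232 20.802]
bay coords [15.745 -0.232 37.202]
F tool [-0.244  0.047  0.744] T [-0.019 -0.337  0.063] [ 38.006 -14.617 125.767 -31.372  44.922 147.59 ] [494.106 280.904 119.805] 54.075424925583796 63.9725124835968 19.1
```

View pics/c7.png

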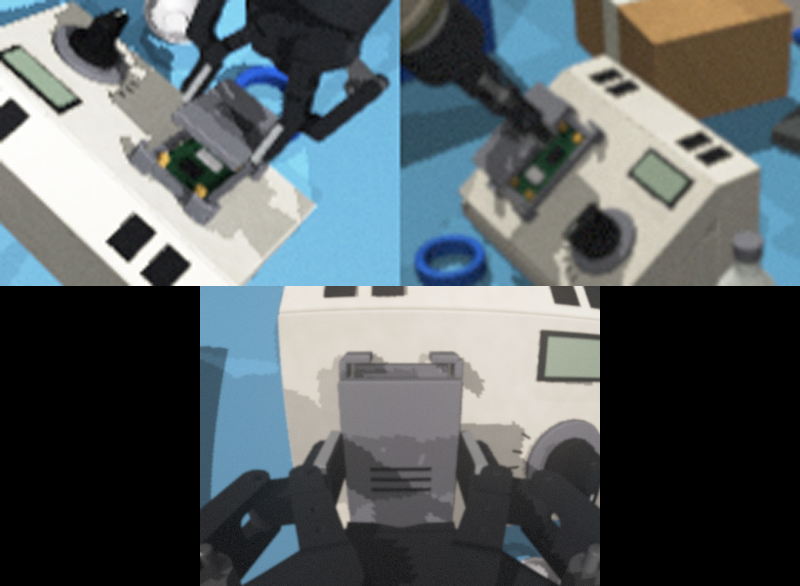

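Run:
```python
from bay import *
s=sensors.sense(); R0=Rn.from_euler('xyz',s['tcp_rot'],degrees=True).as_matrix(); p=s['tool_pos']
def tl(px,z):
    a,d=ray('w7',np.array(px)+[-80,-186]); a=R0.T@(a-p); d=R0.T@d; return a+d*(z-a[2])/d[2]
for q in [(340,381),(461,381),(400,478),(371,478),(431,478),(347,521),(455,521)]: print(q,tl(q,-11.6))
print([np.round(proj('w7',p+R0@np.array(v))+[80,186],1) for v in ([36.3,28,-11.6],[36.3,-28,-11.6],[-13.7,0,-11.6])])
# rim corner stops check
o=np.array([502.55,280.9,80.3]);M=Rb(-.028)
print([np.round(proj('w7',o+M@np.array(v))+[80,186],1) for v in ([52.5,30.5,8],[52.5,-30.5,8],[50,28,0],[50,-28,0])])
```

```text
(340, 381) [ 36.162 -25.773 -11.6  ]
(461, 381) [ 36.088  27.165 -11.6  ]
(400, 478) [-12.653   0.407 -11.6  ]
(371, 478) [-12.772 -13.799 -11.6  ]
(431, 478) [-12.853  15.604 -11.6  ]
(347, 521) [-41.236 -28.158 -11.6  ]
(455, 521) [-41.445  30.019 -11.6  ]
[array([[462.9, 380.5]]), array([[335. , 380.7]]), array([[399.2, 479.8]])]
[array([[346.5, 362.7]]), array([[453.7, 362.3]]), array([[353.1, 364.3]]), array([[447.2, 363.9]])]
```

>>> apply_moves([
  [-2, -0.6, 12, 0, -0.002, -0.002, 0.6],
  [0, 0, 14, 0, 0, 0, 0.6],
  [0, 0, 4, 0, 0, 0, 0.6],
  [0, 0, 0, 0, 0, 0, 0.6],
  [0, 0, 0, 0, 0, 0, 0.6],
])

```text
time: 19.88
tool_pos: [508.5, 281.4, 93.1]
tcp_rot: [180.0, -35.0, -1.6]
ft_force: [0.3, -0.1, -1.0]
finger_gap: 54.1
grip_force: 64.0
```

```bash
python3 bp.py 9 13.5 0.4
```

```text
shift(now axes) [1.315 0.279 1.718]  turn [-0.    -0.001  0.001]  shift(target axes) [1.316 0.278 1.717]
bay coords [12.184  0.678  7.117]
F tool [-0.387  0.128  1.   ] T [ 0.011 -0.406  0.001] [ 36.752  -9.97  124.984 -32.857  41.045 148.871] [508.465 281.413  93.119] 54.07782162356996 63.97399663925171 19.875
```

>>> apply_moves([
  [1.3, 0.2, 0, 0, 0, 0, 0.6],
  [0, 0, 2, 0, 0, 0, 0.6],
  [0, 0, 2, 0, 0, 0, 0.6],
  [0, 0, 0, 0, 0, 0, 0.6],
])

```text
time: 20.38
tool_pos: [511.7, 280.8, 89.9]
tcp_rot: [179.9, -35.0, -1.5]
ft_force: [-0.4, 0.2, -0.5]
finger_gap: 53.7
grip_force: 64.0
```

```bash
python3 bp.py 4 13.5 0.4
```

```text
shift(now axes) [ 0.503 -0.267  2.237]  turn [0.001 0.    0.001]  shift(target axes) [ 0.503 -0.266  2.237]
bay coords [12.997  0.134  2.637]
F tool [-0.582 -0.201  0.201] T [-0.    -0.44   0.044] [ 36.421  -9.251 124.728 -32.973  40.543 148.847] [511.684 280.779  89.915] 53.65765432296763 63.97372484207153 20.375
```

>>> apply_moves([
  [0.4, -0.2, 1.5, 0, 0, 0, 0.6],
  [0, 0, 1.5, 0, 0, 0, 0.6],
  [0, 0, 0, 0, 0, 0, 0.6],
])

```text
time: 20.75
tool_pos: [513.5, 280.9, 87.9]
tcp_rot: [179.9, -35.0, -1.6]
ft_force: [-6.6, -1.4, 3.7]
finger_gap: 54.0
grip_force: 64.8
```

```bash
python3 bp.py 4 13.5 0.4
```

```text
shift(now axes) [ 0.208 -0.094 -0.48 ]  turn [0.001 0.    0.001]  shift(target axes) [ 0.208 -0.094 -0.48 ]
bay coords [13.292  0.306 -0.08 ]
F tool [-3.265  1.588 -6.786] T [-0.344 -0.852  0.009] [ 36.292  -8.763 124.541 -33.101  40.253 148.948] [513.488 280.9    87.858] 54.005756190027654 64.80494856834412 20.75
```

>>> apply_moves([
  [0, 0, 1.5, 0, 0, 0, 0.6],
  [0, 0, 1, 0, 0, 0, 0.6],
  [0, 0, 0, 0, 0, 0, 0.6],
])

```text
time: 21.12
tool_pos: [514.5, 280.9, 86.4]
tcp_rot: [179.9, -35.0, -1.6]
ft_force: [-23.2, -4.3, 18.0]
finger_gap: 54.0
grip_force: 69.6
```

```bash
python3 bp.py 0 13.5 0.4
```

```text
shift(now axes) [ 0.226 -0.078  1.717]  turn [0.001 0.001 0.001]  shift(target axes) [ 0.225 -0.076  1.717]
bay coords [13.275  0.324 -1.883]
F tool [ -8.624   4.954 -27.946] T [-1.063 -1.568  0.014] [ 36.223  -8.444 124.435 -33.212  40.074 149.056] [514.509 280.889  86.372] 54.03121951348303 69.6289581048768 21.125
```

>>> apply_moves([
  [0, 0, -1.5, 0, 0, 0, 0.6],
  [0, 0, 0, 0, 0, 0, 0.2],
  [0, 0, 0, 0, 0, 0, 0.2],
  [0, 0, -5, 0, 0, 0, 0.2],
  [0, 0, -20, 0, 0, 0, 0.2],
  [0, 0, -25, 0, 0, 0, 0.2],
  [0, 0, 0, 0, 0, 0, 0.6],
  [0, 0, 0, 0, 0, 0, 1],
  [0, 0, 0, 0, 0, 0, 1],
  [0, 0, 0, 0, 0, 0, 1],
  [0, 0, 0, 0, 0, 0, 1],
  [0, 0, 0, 0, 0, 0, 1],
], force=30)

```text
time: 22.62
tool_pos: [485.7, 281.8, 127.9]
tcp_rot: [179.9, -35.0, -1.6]
ft_force: [0.5, -0.8, 0.5]
finger_gap: -0.3
grip_force: 0.0
```

```bash
python3 bp.py 25 0 0
python3 - <<'E'
from bay import *
shot('wrist','w8'); shot('scene','s8'); shot('side','d8')
E
```

```text
shift(now axes) [-13.469   0.377  27.255]  turn [ 0.001 -0.     0.001]  shift(target axes) [-13.468   0.402  27.255]
bay coords [13.468  0.402 48.655]
F tool [ 0.698  0.777 -0.117] T [-0.059 -0.29   0.048] [ 38.777 -16.349 126.167 -30.861  46.492 147.189] [485.693 281.775 127.881] -0.25193407877537 0.0 22.625
```

>>> apply_moves([
  [-13.5, 0.4, 0, 0, 0, 0, 1],
  [0, 0, 18, 0, 0, 0, 1],
  [0, 0, 12, 0, 0, 0, 1],
  [0, 0, 0, 0, 0, 0, 1],
  [0, 0, 0, 0, 0, 0, 1],
])

```text
time: 23.4
tool_pos: [491.8, 281.3, 96.0]
tcp_rot: [180.0, -35.0, -1.6]
ft_force: [-0.7, 0.1, -0.1]
finger_gap: -0.2
grip_force: 0.0
```

```bash
python3 bp.py 13 0 0
```

```text
shift(now axes) [-0.188  0.103  9.597]  turn [ 0.    -0.     0.001]  shift(target axes) [-0.185  0.107  9.597]
bay coords [ 0.185  0.107 18.997]
F tool [-0.632 -0.051 -0.331] T [ 0.049 -0.261 -0.018] [ 38.178 -12.412 126.709 -33.038  42.381 149.918] [491.812 281.308  95.967] -0.19260891601525415 0.0 23.4
```

>>> apply_moves([
  [0, 0, 6, 0, 0, 0, 1],
  [0, 0, 2, 0, 0, 0, 1],
  [0, 0, 1, 0, 0, 0, 1],
  [0, 0, 0, 0, 0, 0, 1],
])

```text
time: 23.9
tool_pos: [496.9, 281.1, 88.5]
tcp_rot: [179.9, -35.0, -1.6]
ft_force: [-2.8, -0.5, 2.9]
finger_gap: 0.1
grip_force: 2.3
```

```bash
python3 bp.py 11.6 0 0
```

```text
shift(now axes) [-0.112  0.028  1.969]  turn [ 0.001 -0.     0.001]  shift(target axes) [-0.112  0.03   1.969]
bay coords [0.112 0.03  9.969]
F tool [-0.601  0.53  -3.985] T [-0.168 -0.534  0.005] [ 37.707 -10.954 126.371 -33.517  41.224 150.3  ] [496.927 281.087  88.53 ] 0.12413369229316949 2.293028701096773 23.9
```

Contact at z≈10 (2 mm above home). Press on.

>>> apply_moves([
  [0, 0, 1, 0, 0, 0, 1],
  [0, 0, 1, 0, 0, 0, 1],
  [0, 0, 0.5, 0, 0, 0, 1],
  [0, 0, 0, 0, 0, 0, 1],
])

```text
time: 24.4
tool_pos: [497.2, 281.2, 88.3]
tcp_rot: [179.9, -35.0, -1.6]
ft_force: [-52.7, -11.5, 46.5]
finger_gap: -0.1
grip_force: 33.7
```

```bash
python3 bp.py 11.6 0 0
```

```text
shift(now axes) [-0.238  0.164  1.615]  turn [ 0.002  0.    -0.   ]  shift(target axes) [-0.239  0.167  1.614]
bay coords [0.239 0.167 9.614]
F tool [-16.209  13.132 -68.08 ] T [-2.345 -3.14   0.059] [ 37.73  -10.803 126.253 -33.56   41.29  150.412] [497.238 281.216  88.313] -0.07070826502336756 33.70961353182793 24.4
```

>>> apply_moves([
  [0, 0, -5, 0, 0, 0, 1],
  [34, 0, -3, 0, 0, 0, 1],
  [0, 0, 0, 0, 0, 0, 1],
  [0, 0, 4, 0, 0, 0, 1],
  [0, 0, 1.5, 0, 0, 0, 1],
  [0, 0, 1, 0, 0, 0, 1],
  [0, 0, 0, 0, 0, 0, 1],
])

```text
time: 25.28
tool_pos: [523.8, 280.0, 107.0]
tcp_rot: [179.8, -34.9, -1.5]
ft_force: [-31.1, -8.5, 28.5]
finger_gap: -0.1
grip_force: 20.4
```

```bash
python3 bp.py 11.6 36 0
```

```text
shift(now axes) [ 3.287 -0.338  1.708]  turn [0.002 0.002 0.001]  shift(target axes) [ 3.284 -0.337  1.714]
bay coords [32.716 -0.337  9.714]
F tool [ -9.004   9.41  -40.958] T [-1.518 -1.855  0.02 ] [ 35.387  -9.469 122.829 -31.169  41.968 145.892] [523.76  279.969 107.023] -0.07616482558084339 20.392984254285693 25.275
```

Upper end stiff at z≈9.7 too. Now the lower end.

>>> apply_moves([
  [0, 0, -7, 0, 0, 0, 1],
  [-35, 0, 0, 0, 0, 0, 1],
  [-32, 0, 0, 0, 0, 0, 1],
  [0, 0, 0, 0, 0, 0, 1],
  [0, 0, 4, 0, 0, 0, 1],
])

```text
time: 25.9
tool_pos: [471.4, 278.7, 74.5]
tcp_rot: [-179.8, -34.6, -1.3]
ft_force: [0.3, 1.3, -0.3]
finger_gap: -0.1
grip_force: 0.0
```

```bash
python3 bp.py 11.6 -34 0
```

```text
shift(now axes) [-5.191 -3.109  5.165]  turn [-0.006  0.006  0.004]  shift(target axes) [-5.237 -3.119  5.111]
bay coords [-28.763  -3.119  13.111]
F tool [ 0.026 -1.277  0.404] T [ 0.042 -0.279  0.033] [ 39.277 -13.201 129.786 -34.128  40.868 152.265] [471.393 278.652  74.542] -0.06181589820207373 0.0 25.9
```

>>> apply_moves([
  [3, 0, -4, 0, 0, -0.15, 1],
  [0, 0, 0, 0, 0, -0.18, 1],
  [0, 0, 0, 0, 0, -0.18, 1],
  [0, 0, 0, 0, 0, 0, 1],
])

```text
time: 26.4
tool_pos: [472.3, 278.4, 79.9]
tcp_rot: [161.6, -29.9, 32.8]
ft_force: [-0.1, 1.1, -0.2]
finger_gap: -0.1
grip_force: 0.0
```

```bash
python3 bp.py 11.6 -34 0
```

```text
shift(now axes) [-6.225 -7.281  9.106]  turn [-0.007  0.005  0.512]  shift(target axes) [-9.05  -3.348  9.031]
bay coords [-24.95   -3.348  17.031]
F tool [ 0.318 -1.041  0.077] T [ 0.09  -0.159 -0.001] [ 39.195 -13.746 129.578 -33.656  41.475 122.465] [472.262 278.399  79.94 ] -0.1219994833878696 0.0 26.4
```

>>> apply_moves([
  [-6, -7, 3, 0, 0, 0, 1],
  [0, 0, 3, 0, 0, 0, 1],
  [0, 0, 1.5, 0, 0, 0, 1],
  [0, 0, 1, 0, 0, 0, 1],
  [0, 0, 0, 0, 0, 0, 1],
])

```text
time: 27.02
tool_pos: [467.6, 281.4, 67.7]
tcp_rot: [161.5, -29.7, 32.8]
ft_force: [-38.3, -8.3, 31.9]
finger_gap: -0.2
grip_force: 23.8
```

```bash
python3 bp.py 11.6 -34 0
```

```text
shift(now axes) [1.868 0.506 1.684]  turn [-0.006  0.008  0.513]  shift(target axes) [ 1.861 -0.483  1.699]
bay coords [-35.861  -0.483   9.699]
F tool [-16.084   1.496 -47.856] T [-0.131 -2.856 -0.034] [ 39.973 -12.31  129.833 -34.914  40.629 124.62 ] [467.612 281.395  67.676] -0.22024833740672015 23.775535211898386 27.025
```

>>> apply_moves([
  [0, 0, -10, 0, 0, 0, 1],
  [0, 0, -40, 0, 0, 0, 1],
  [0, 0, -40, 0, 0, 0, 1],
  [30, 0, -20, 0, 0, 0, 1],
  [30, 0, 0, 0, 0, 0, 1],
  [0, 0, 0, 0, 0, 0, 1],
  [0, 0, 0, 0, 0, 0, 1],
])

```text
time: 27.9
tool_pos: [449.6, 310.2, 186.4]
tcp_rot: [161.5, -29.7, 32.9]
ft_force: [-0.2, -0.4, 0.4]
finger_gap: 0.0
grip_force: 0.0
```

```bash
python3 bp.py 11.6 -34 0|sed -n 2,3p
python3 - <<'E'
from bay import *
shot('wrist','w9');shot('scene','s9');shot('side','d9')
o=np.array([502.55,280.9,80.3]);M=Rb(-.028)
def crop(t,half,size):
    u,v=proj(t,o)[0]; u=int(np.clip(u,half,640-half)); v=int(np.clip(v,half,400-half)); print(t,u,v)
    return cv2.resize(cv2.imread(f'pics/{t}.png')[v-half:v+half,u-half:u+half],(size,size),interpolation=cv2.INTER_CUBIC)
W=crop('w9',100,560); S=np.vstack([crop('s9',35,280),crop('d9',40,280)][:2])[:560]
cv2.imwrite('pics/c9.png',np.hstack([W,S[:,:240]]))
E
```

```text
bay coords [ 16.803  27.79  117.739]
F tool [-0.101  0.398 -0.443] T [ 0.112 -0.246  0.003] [ 44.903 -21.385 123.326 -29.373  56.3   118.763] [449.581 310.185 186.384] 0.025985420888910378 0.0 27.9
w9 339 228
s9 408 276
d9 260 145
```

View pics/c9.png

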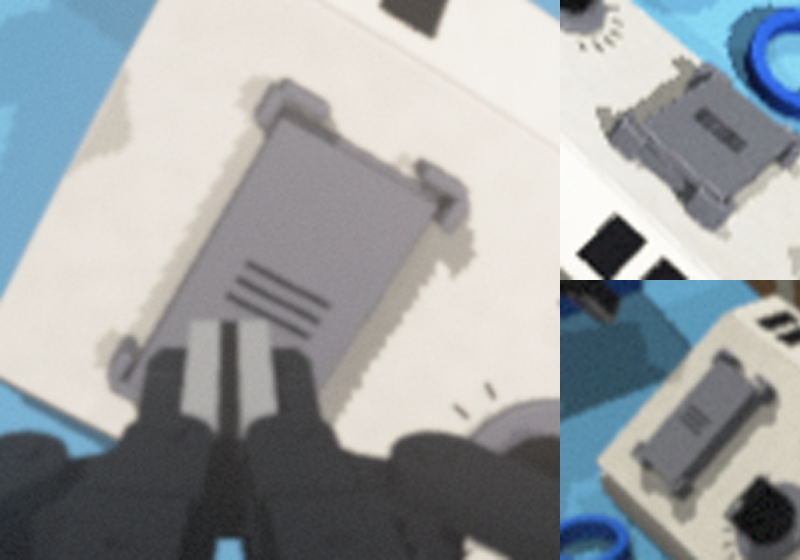

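Run:
```python
from bay import *
o=np.array([502.55,280.9,80.3]);M=Rb(-.028)
s=sensors.sense(); R0=Rn.from_euler('xyz',s['tcp_rot'],degrees=True).as_matrix()
print(R0.T@(o+M@[10,54,0]-s['tool_pos']), M.T@R0)
```

```text
[  7.924 -25.128 117.841] [[ 0.87   0.493 -0.009]
 [ 0.493 -0.87   0.004]
 [-0.005 -0.008 -1.   ]]
```

>>> apply_moves([
  [8, -25, 0, 0, 0, 0, 1],
  [0, 0, 40, 0, 0, 0, 1],
  [0, 0, 45, 0, 0, 0, 1],
  [0, 0, 28, 0, 0, 0, 1],
  [0, 0, 5, 0, 0, 0, 1],
  [0, 0, 0, 0, 0, 0, 1],
])

```text
time: 28.8
tool_pos: [513.1, 335.2, 87.5]
tcp_rot: [161.5, -29.7, 32.9]
ft_force: [-0.2, -0.6, -0.3]
finger_gap: -0.2
grip_force: 0.0
```

```bash
python3 bp.py 11.6 -34 0|sed -n 2,3p
```

```text
bay coords [11.512 54.623  0.781]
F tool [-0.602  0.401  0.134] T [ 0.112 -0.217 -0.026] [ 41.499  -2.444 118.559 -34.647  42.483 125.056] [513.058 335.25   87.543] -0.17152740848771617 0.0 28.8
```

>>> apply_moves([
  [0, 0, 4, 0, 0, 0, 1],
  [0, 0, 2, 0, 0, 0, 1],
  [0, 0, 1, 0, 0, 0, 1],
  [0, 0, 1, 0, 0, 0, 1],
  [0, 0, 0, 0, 0, 0, 1],
])

```text
time: 29.42
tool_pos: [517.6, 335.7, 82.2]
tcp_rot: [161.5, -29.8, 32.9]
ft_force: [-17.4, -4.1, 16.2]
finger_gap: -0.3
grip_force: 11.7
```

```bash
python3 bp.py 11.6 -34 0|sed -n 2,3p
```

```text
bay coords [12.134 55.213 -6.199]
F tool [ -6.503   1.392 -23.184] T [-0.216 -1.39  -0.005] [ 41.173  -1.38  118.199 -35.016  41.697 125.358] [517.585 335.714  82.182] -0.2760782533224186 11.735212019411847 29.425
```

>>> apply_moves([
  [0, 0, -10, 0, 0, 0, 1],
  [0, 0, -40, 0, 0, 0, 1],
  [0, 0, -40, 0, 0, 0, 1],
  [0, 0, 0, 0, 0, 0, 1],
  [0, 0, 0, 0, 0, 0, 1],
])

```text
time: 30.05
tool_pos: [466.8, 336.4, 154.9]
tcp_rot: [161.5, -29.8, 33.0]
ft_force: [0.2, -0.4, -0.5]
finger_gap: -0.1
grip_force: 0.0
```

```bash
python3 -c "
from bench import r
print(r.hand_in())"
```

```text
the job is handed in; nothing more can be done
None
```

The job is handed in at about 30 s: the dial is turned off to its end stop, and the cover is pressed flat and home in the bay (probed about 16 mm above the panel, as it should be). Pressing at the cover's centre reached a peak of about 71 N at the wrist, applied with the shut fingertips.

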